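# Load a sample tube into its matching well of the tube warmer

### The arm

A 6-joint arm with a two-finger parallel gripper is mounted at the origin on the work surface. World frame = base frame: x ahead of the robot, y to its left, z up, the work surface at z = 0. Lengths are in m, angles in degrees, forces in N, time in s.
With the tool pointing down it reaches from about 0.4 to 0.825 m from the base axis. Payload 7 kg.
Tool frame: the origin (TCP) lies at the very end of the fingers, on their centre line; the grasp point (between the pads) lies 19 mm behind it (r.hold_point_z is the distance from the TCP to the grasp point, in m); x points along the fingers, y is the direction in which the jaws open and shut, and the axes are right-handed (so a half turn about x gives the same grasp; the last joint's range is limited). The gripper opens to 88 mm and grips with 3 to 60 N. Pads are 19 mm wide; open, the fingers measure 130 mm over their backs; the gripper's body (78 mm by 193 mm) begins 47 mm behind the grasp point.
Start: joints at [-59.754, 20.546, 0.682, 0, -70.136, -16.507], TCP at [0.16, -0.656, 0.198] pointing down, gripper open.
Joint ranges: [-176.03, 176.03], [-82.01, 121.73], [-58.28, 71.71], [-173.87, 95.51], [-174.79, -0.11], [-173.66, 173.66]. Speed limits (degrees/s): [136.94, 136.94, 172.46, 180, 180, 180].

### API

Orientations are given as [roll, pitch, yaw] about the fixed x, y, z axes, in that order (R = Rz(yaw) Ry(pitch) Rx(roll)).
In Python, from plant import r gives the robot as it stands. The module is installed in compiled form; this text tells all that it offers.
- The arm moves only by the shell command python3 -m creep 'ROWS' [FORCE]. ROWS is JSON, a list of rows, each a list of 7 numbers: the turn, a rotation vector about the tool's x, y, z in rad, then the shift along the tool's x, y, z in cm, then the opening in per cent of the stroke, from 0 (shut) to 100 (fully open). In form: [[rx, ry, rz, x, y, z, fingers], ...]. A call has 1 to 8 rows; each row shifts and turns the commanded pose from where the row before left it, along the tool's axes as they then stand; what a row does not reach is not made up. A row lasts 1/10 s, in which the tool goes at most 50 mm and 8.59 degrees, less where a joint would pass 70% of its speed; a pose out of reach is approached as far as the arm can. A call is refused whole if a number of a shift passes 5 or a number of a turn 0.15, either way. A call with a gripper value outside its range is refused whole. The fingers move at their own pace and stop on an object; FORCE is the grip in N (left out, the last holds). Time passes only in rows, so rows that do not move let the fingers close. It gives the time, the measured TCP pose, the force and the opening at its end, in the units of the state.
- r.get_state(): the state, without advancing time (a new reading comes with each control period).
- r.capture(name): name is "scene" or "top" or "wrist"; returns (picture, depth): 420x560x3 uint8, blue, green, red; 420x560 float32, m along the optical axis (not along the pixel's ray), 0 where there is no reading.
- r.camera_info(name): a dict with "fovy" (degrees; the focal length in pixels is half the picture's height over the tangent of half this angle, whatever the lens; pixels are square), "cx", "cy" (the principal point, pixels), "camera_from_world" (4x4, takes a point from world to camera coordinates). Camera axes: x right, y down, z forward; pixel columns grow to the right and rows downward; lengths in m; the calibration is good to about 2 mm. The wrist camera is an equidistant fisheye: a pixel r from the principal point sees the ray r / f radians off the axis. A picture is of the moment at which its call begins: read the wrist's pose just before it. camera_info takes no time and is no camera call; for the wrist camera it gives the pose at the moment of the call.
- r.close_job(): hands the job in, once; it reports no verdict.
Trained networks look in the newest picture that a camera, given by its name, has taken for a name from the list of things; names that differ only in an ending like _2 or _b are one class to them, and where a whole thing is asked for, a point or a joint stands for the part that bears it (a point fixed in the world has none). Each returns a list of dicts, best first, with "score" (0 to 1); they miss things now and then, are a little off and sometimes report something else, mostly with a low value. They report only what shows in the picture. A call takes as long as a camera call.
- r.look_for(query, camera): "rect" ([left, top, right, bottom] in pixels, round what is visible of it).
- r.masks_of(query, camera): "pixels" (420x560 bool, what is visible of it) and "rect" ([left, top, right, bottom] in pixels, round what is visible of it).
The state is a dict: "time_s": time; "joints": joint angles; "qd": joint speeds; "joint_torque": joint torques, N m; "tcp_pos": TCP position; "eef_rot": TCP orientation; "contact_force": force on the tool from outside, world axes, zero at the start; "moment": the same for the moment, N m; "gripper_width": finger opening in m.
Only numpy, scipy, OpenCV 4.12 (cv2) and the standard library are available. Lean on these libraries where they do the work, as an engineer would, in place of code of your own. Each camera call takes 0.05 s, during which the arm holds its last target. There are 200 camera calls.

### The job

Take the sample tube that stands on the blue mat, find by feel the well in the warmer's strip that fits its diameter, and seat the tube fully home there, upright, then let go. Handle the warmer gently (never more than 20 N on it; the strip is sprung and is not exactly where the case suggests), and leave the other two tubes and everything else on the bench as they are.

Things in the scene. Friction and masses are not known exactly. Their poses are not given: they have to be found in the camera images.
- warmer: Tube warmer: light blue-grey case 140 mm (x) by 300 mm (y), top 85 mm high, fixed on the bench. Origin: centre of its underside; y along the row of wells, z up. In a trough along its top sits an aluminium well strip, 52 x 230 mm, flat top 95 mm above the origin, with five wells in a row at x = 0: from -y to +y for tubes of 12, 16, 20, 24, 28 mm. It slides along y in the trough: see row_stop.
- row_stop (a point): Point of the case, 95 mm above the warmer's origin, 14 mm towards its -y: the strip's top centre if the strip lay against the trough's -y end. The wells would then be at y = -92, -46, 0, 46, 92 mm from here, but the strip was left 4 to 28 mm farther towards +y: not measured, find it by feel. 10 N of drag holds it; a harder push along y slides it. Its x does not vary.
- small_end (a point): Red dot on the case's top, 85 mm above the bench, 141 mm towards -y of the warmer, on the line of the wells. The strip rides on springs: pressed down it begins to sink at about 2 N, then 0.9 N per mm, to a hard stop 12 mm down (13 N). It rises again when let go, or round a pressed tube that is slid along it and meets the mouth of its well.
- large_end (a point): Blue dot on the case's top, 85 mm above the bench, 141 mm towards +y of the warmer, on the line of the wells. Wells: each 1.5 mm wider than its tube, 1 mm chamfer at the mouth, 30 mm deep, flat floor; a seated tube stands 50 mm out of the strip.
- mat_top (a point): Centre of the top of the blue pick-up mat, 80 x 80 mm, 3 mm thick (fixed). One tube stands on it; the other two tubes stand on a grey mat farther off.
- tube16_mid (a point): Centre of the 16 mm tube: straight capped tube 16 mm in diameter over its whole length, 80 mm tall, flat-footed with a 1 mm chamfer, green cap on the top 24 mm, z up along the tube; the point is on its axis, 40 mm above its foot. About 20 to 60 g. Which of the three tubes stands on the blue mat varies.
- tube20_mid (a point): Centre of the 20 mm tube: straight capped tube 20 mm in diameter over its whole length, 80 mm tall, flat-footed with a 1 mm chamfer, orange cap on the top 24 mm, z up along the tube; the point is on its axis, 40 mm above its foot. About 20 to 60 g. Which of the three tubes stands on the blue mat varies.
- tube24_mid (a point): Centre of the 24 mm tube: straight capped tube 24 mm in diameter over its whole length, 80 mm tall, flat-footed with a 1 mm chamfer, blue cap on the top 24 mm, z up along the tube; the point is on its axis, 40 mm above its foot. About 20 to 60 g. Which of the three tubes stands on the blue mat varies.
- tipbox: Bystander: purple pipette-tip box with a clear lid, 85 x 120 x 90 mm. Origin at its underside's centre.
- pinkrack: Bystander: pink tube rack, 70 x 130 x 45 mm. Origin at its underside's centre.
- reagent: Bystander: glass bottle with a blue cap, 66 mm diameter, 150 mm tall. Origin at its underside's centre.
- beaker: Bystander: glass beaker, 70 mm diameter, 90 mm tall. Origin at its underside's centre.
- dish: Bystander: white lidded culture dish, 90 mm diameter, 14 mm tall. Origin at its underside's centre.
- pipette: Bystander: white pipette lying flat, about 230 mm long; origin near its middle.
- marker: Bystander: black marker pen lying flat, 120 x 14 x 14 mm. Origin at its underside's centre.

How it is judged:
By the outcome, as a careful person would: the job done as asked, in the order asked, and still so for the second after the job is handed in, with the robot touching nothing.
It also fails if it takes over 50 s, if anything falls off the work surface, if the arm or the gripper's body presses on something with over 40 N, if the wrist force passes 120 N, or if a joint passes its speed limit or range.

## Working session

There is one attempt and no reset: what is moved stays moved. The work goes in short steps, Python scripts to look and compute and a shell command to move; the robot and the scene stay as the last step left them, time stands still between calls to the robot, and variables do not carry over. Pictures are saved under pics/ and viewed, about 8 in all and at most 12, crops included, and the job is handed in when it is done.

```bash
mkdir -p pics
cat > h.py <<'E'
import numpy as np, cv2
from plant import r
from scipy.spatial.transform import Rotation as R
def ray(cam,ci=None):
    ci=ci or r.camera_info(cam); f=210/np.tan(np.radians(ci["fovy"]/2)); return ci,f
def unproj(cam,mask,depth,ci=None):
    ci,f=ray(cam,ci); v,u=np.nonzero(mask&(depth>0)); z=depth[v,u]
    x=(u-ci["cx"])/f;y=(v-ci["cy"])/f
    if cam=="wrist":
        rr=np.hypot(x,y);k=np.where(rr>1e-6,np.tan(rr)/np.maximum(rr,1e-9),1);x=x*k;y=y*k
    P=np.stack([x*z,y*z,z,np.ones_like(z)],1)
    return (np.linalg.inv(np.array(ci["camera_from_world"]))@P.T).T[:,:3]
E
python3 - <<'E'
from h import *
s=r.get_state();print(s["tcp_pos"],s["eef_rot"],s["contact_force"],s["gripper_width"],s["time_s"])
out=[]
for c in("top","scene"):
    im,d=r.capture(c);ci=r.camera_info(c);print(c,ci["fovy"],np.linalg.inv(np.array(ci["camera_from_world"]))[:3,3].round(2))
    for q in("warmer","mat_top","tube16_mid","tube20_mid","tube24_mid","small_end","large_end"):
        try:m=r.masks_of(q,c)
        except Exception as e: print(q,e);continue
        for k in m[:2]:
            P=unproj(c,k["pixels"],d)
            if len(P)==0: continue
            t=P[P[:,2]>P[:,2].max()-.01]
            print(c,q,round(k["score"],2),k["rect"],len(P),"med",np.median(P,0).round(3),"min",np.percentile(P,3,0).round(3),"max",np.percentile(P,97,0).round(3),"topc",t.mean(0).round(3))
    cv2.imwrite(f"pics/{c}1.png",im)
print(r.get_state()["time_s"])
E
```

```text
[ 0.16017365 -0.65515498  0.1975254 ] [ 94.91258686  89.90402181 108.64623247] [ 0.95804347 -0.36825585  0.25155768] 0.08762741477992193 0.0
top 51.88870786978562 [ 0.41 -0.01  1.19]
top warmer 0.67 [285.4, 173.9, 407.8, 253.9] 6575 med [ 0.567 -0.172  0.086] min [ 0.49  -0.314  0.029] max [ 0.647 -0.031  0.098] topc [ 0.57  -0.174  0.096]
top mat_top 0.61 [202.2, 217.6, 235.3, 251.3] 712 med [0.515 0.166 0.004] min [0.483 0.133 0.   ] max [0.554 0.206 0.008] topc [0.524 0.18  0.086]
top tube16_mid 0.62 [209.3, 227.5, 217.5, 232.3] 47 med [0.524 0.172 0.084] min [0.519 0.166 0.014] max [0.532 0.183 0.086] topc [0.526 0.173 0.085]
top tube16_mid 0.35 [211.8, 169.6, 220.7, 184.7] 116 med [0.662 0.173 0.083] min [0.655 0.164 0.021] max [0.675 0.186 0.088] topc [0.666 0.175 0.085]
top tube20_mid 0.65 [234.8, 168.9, 244.6, 182.1] 78 med [0.667 0.106 0.082] min [0.661 0.099 0.028] max [0.678 0.116 0.088] topc [0.67  0.108 0.084]
top tube20_mid 0.41 [253.8, 271.3, 282.7, 312.5] 235 med [0.361 0.03  0.014] min [ 0.323 -0.009  0.001] max [0.406 0.065 0.019] topc [0.364 0.027 0.015]
top tube24
[... 1376 characters left out ...]
528 0.169 0.012] max [0.538 0.181 0.086] topc [0.533 0.175 0.083]
scene tube20_mid 0.53 [278.5, 255.6, 287.8, 284.1] 177 med [0.678 0.115 0.06 ] min [0.668 0.104 0.012] max [0.683 0.119 0.086] topc [0.675 0.111 0.083]
scene tube20_mid 0.39 [185.7, 138.0, 241.9, 166.0] 422 med [ 0.433 -0.442  0.016] min [ 0.34  -0.477  0.   ] max [ 0.552 -0.433  0.026] topc [ 0.418 -0.444  0.022]
scene tube24_mid 0.59 [305.0, 273.2, 311.9, 304.5] 346 med [0.676 0.181 0.059] min [0.659 0.167 0.01 ] max [0.681 0.187 0.085] topc [0.67  0.176 0.083]
scene large_end 0.8 [180.7, 154.8, 297.5, 241.4] 6165 med [ 0.603 -0.133  0.083] min [ 0.491 -0.303  0.006] max [ 0.664 -0.017  0.096] topc [ 0.573 -0.168  0.095]
0.8
```

```bash
python3 -c "
import cv2,numpy as np
a=cv2.imread('pics/top1.png');b=cv2.imread('pics/scene1.png')
cv2.imwrite('pics/both1.png',cv2.resize(np.vstack([a,b]),(400,600)))"
```

```text
(no output)
```

View pics/top1.png

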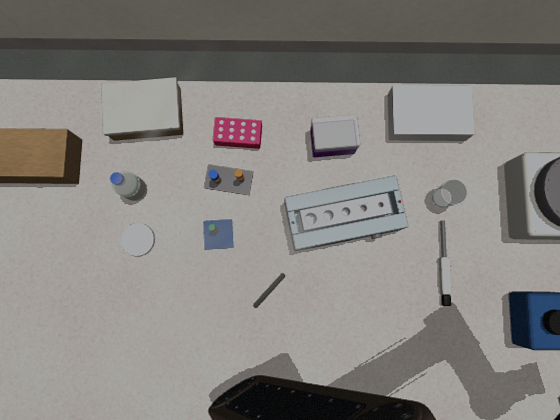

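Green-cap (16 mm) tube stands on the blue mat at pixel (212,229); the 24/20 mm tubes are on the grey mat (214,175)/(239,176). The warmer runs from its large end at (292,222) to the red dot at (399,202), wells visible between.

Run:
```python
from h import *
import json
s=r.get_state();p=np.array(s["tcp_pos"]);M=R.from_euler("xyz",s["eef_rot"],degrees=True).as_matrix();print("tool axes\n",M.round(3))
im,d=r.capture("top");ci=r.camera_info("top")
m=r.masks_of("large_end","top")[0]["pixels"]
P=unproj("top",cv2.dilate(m.astype(np.uint8),np.ones((7,7)))>0,d)
def fit(Q):
    c,sz,a=cv2.minAreaRect((Q[:,:2]*1000).astype(np.float32));return np.round(c,1),np.round(sz,1),a
case=P[(P[:,2]>.07)&(P[:,2]<.105)];print("case",fit(case))
st=P[(P[:,2]>.0925)&(P[:,2]<.1)];print("strip",fit(st),np.median(st[:,2]))
# all visible top pixels -> project on z
v,u=np.mgrid[0:420,0:560];f=210/np.tan(np.radians(ci["fovy"]/2));T=np.linalg.inv(np.array(ci["camera_from_world"]))
def hit(u,v,z):
    dd=T[:3,:3]@np.array([(u-ci["cx"])/f,(v-ci["cy"])/f,1]);return (T[:3,3]+dd*(z-T[2,3])/dd[2])[:2].round(4)
for n,u_,v_,z in[("red",399.5,202,.085),("blue",293,221.5,.085)]: print(n,hit(u_,v_,z))
b=im[165:260,275:420];cv2.imwrite("pics/warm.png",cv2.resize(b,None,fx=5.5,fy=5.5,interpolation=cv2.INTER_CUBIC))
hsv=cv2.cvtColor(im,cv2.COLOR_BGR2HSV)
sub=np.zeros(im.shape[:2],bool);sub[165:260,275:420]=1
red=sub&((hsv[...,0]<8)|(hsv[...,0]>172))&(hsv[...,1]>120);V,U=np.nonzero(red);print("red px",len(U),U.mean(),V.mean(),hit(U.mean(),V.mean(),.085))
bl=sub&(hsv[...,0]>100)&(hsv[...,0]<130)&(hsv[...,1]>130);V,U=np.nonzero(bl);print("blue px",len(U),U.mean(),V.mean(),hit(U.mean(),V.mean(),.085))
g=np.zeros_like(sub);g[215:255,200:240]=1
g&=(hsv[...,0]>40)&(hsv[...,0]<90)&(hsv[...,1]>50);V,U=np.nonzero(g);print("green",len(U),hit(U.mean(),V.mean(),.083));Q=unproj("top",g,d);Q=Q[Q[:,2]>.078];print(Q.mean(0),Q.min(0),Q.max(0))
```

```text
tool axes
 [[ 0.    -0.238  0.971]
 [-0.     0.971  0.238]
 [-1.    -0.     0.   ]]
case (array([636.4, 397.9]), array([56.8, 64.2]), 70.28833770751953)
strip (array([636.7, 397.9]), array([56.6, 63.4]), 70.28833770751953) 0.09696174704219307
red [ 0.5963 -0.3122]
blue [ 0.5426 -0.0363]
red px 6 399.1666666666667 201.16666666666666 [ 0.5985 -0.3114]
blue px 0 nan nan [nan nan]
green 32 [0.5274 0.1734]
[0.52698562 0.1733298  0.08443787] [0.52058763 0.166083   0.08088961] [0.53421539 0.18005352 0.08958639]<stdin>:20: RuntimeWarning: Mean of empty slice.
  ret = ret.dtype.type(ret / rcount)
```

View pics/warm.png

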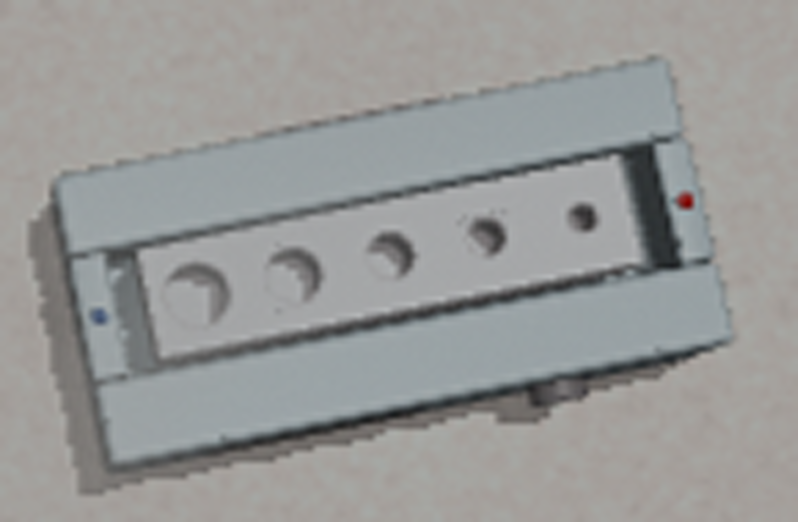

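```bash
python3 -m creep '[[0,0,0,-0.7,2.7,3.7,100],[0,0,0,-0.7,2.7,3.7,100],[0,0,0,-0.7,2.7,3.7,100],[0,0,0,-0.7,2.7,3.7,100],[0,0,0,-0.7,2.7,3.7,100],[0,0,0,-0.7,2.7,3.7,100],[0,0,0,-0.7,2.7,3.7,100],[0,0,0,-0.7,2.7,3.7,100]]'; python3 -m creep '[[0.042,0,0,-0.7,2.7,3.7,100],[0,0,0,-0.7,2.7,3.7,100],[0,0,0,-0.7,2.7,3.7,100],[0,0,0,-0.7,2.7,3.7,100],[0,0,0,-0.7,2.7,3.7,100],[0,0,0,-0.7,2.7,3.7,100],[0,0,0,0,0,0,100],[0,0,0,0,0,0,100]]'
cat > w.py <<'E'
from h import *
import sys
s=r.get_state();ci=r.camera_info("wrist");im,d=r.capture("wrist");n=sys.argv[1]
np.savez("w.npz",im=im,d=d,T=np.array(ci["camera_from_world"]),f=210/np.tan(np.radians(ci["fovy"]/2)),c=[ci["cx"],ci["cy"]])
print(s["tcp_pos"],R.from_euler("xyz",s["eef_rot"],degrees=True).as_matrix().round(4),s["contact_force"],s["time_s"])
cv2.imwrite(f"pics/{n}.png",im)
E
python3 w.py wr1
```

```text
time_s: 1.7
tcp_pos: [0.3975, -0.374, 0.2552]
eef_rot: [-38.9, 89.9, -25.2]
contact_force: [0.7, -1.0, 0.2]
gripper_width: 0.0879
time_s: 2.5
tcp_pos: [0.5814, -0.1708, 0.296]
eef_rot: [165.1, 90.0, 176.5]
contact_force: [-0.6, -0.1, -0.4]
gripper_width: 0.0876
[ 0.58137498 -0.17082072  0.29604793] [[-7.000e-04 -1.984e-01  9.801e-01]
 [ 0.000e+00  9.801e-01  1.984e-01]
 [-1.000e+00  2.000e-04 -7.000e-04]] [-0.61858321 -0.06703853 -0.42494633] 2.5
```

View pics/wr1.png

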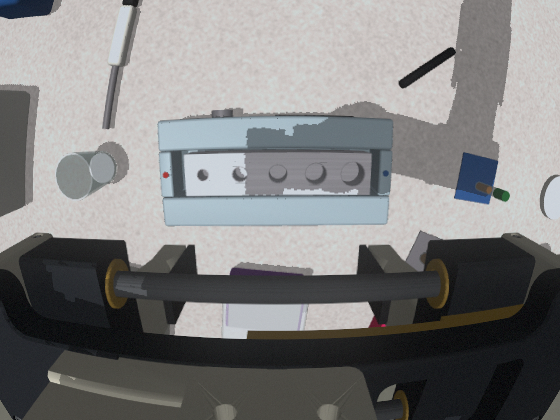

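Wrist view: red dot (166,175), blue dot (386,173), 16 mm well (240,174), tube (495,190) on the mat. Now turn these into positions.

```bash
cat >> h.py <<'E'
def whit(W,u,v,z):
    x=(u-W["c"][0])/W["f"];y=(v-W["c"][1])/W["f"];rr=np.hypot(x,y);k=np.tan(rr)/rr
    T=np.linalg.inv(W["T"]);dd=T[:3,:3]@np.array([x*k,y*k,1]);return T[:3,3]+dd*(z-T[2,3])/dd[2]
E
python3 - <<'E'
from h import *
W=np.load("w.npz");im=W["im"];hsv=cv2.cvtColor(im,cv2.COLOR_BGR2HSV)
def col(box,lo,hi,smin):
    x0,y0,x1,y1=box;h=hsv[y0:y1,x0:x1].astype(int);m=((h[...,0]-lo)%180<=(hi-lo)%180)&(h[...,1]>smin);v,u=np.nonzero(m);return len(u),u.mean()+x0,v.mean()+y0
n,u,v=col((160,168,172,182),170,10,130);a=whit(W,u,v,.085);print("red",n,u,v,a)
n,u,v=col((380,167,392,180),100,130,130);b=whit(W,u,v,.085);print("blue",n,u,v,b)
e=(b-a)/np.linalg.norm(b-a);x=np.array([e[1],-e[0],0]);o=(a+b)/2;print("len",np.linalg.norm(b-a),"mid",o,"e",e)
P=[whit(W,u,v,.095) for u,v in[(203,174.5),(240,173.5),(278,173.5),(316,173),(352.5,173)]]
for p in P: print("well y,x",((p-o)@e*1000).round(1),((p-o)@x*1000).round(1))
d=W["d"];print("depth strip z:")
T=np.linalg.inv(W["T"])
for (u,v) in[(222,175),(259,173),(297,173)]:
    k=whit(W,u,v,0);c=T[:3,3];zax=T[:3,2];dd=(k-c)/((k-c)@zax);print((c+dd*d[v,u]).round(4))
n,u,v=col((485,180,515,205),40,90,100);print("green",n,u,v,whit(W,u,v,.083))
E
```

```text
red 20 165.3 174.85 [ 0.59989149 -0.31315032  0.085     ]
blue 11 385.45454545454544 173.0909090909091 [ 0.54204029 -0.03734955  0.085     ]
len 0.281802813847144 mid [ 0.57096589 -0.17524994  0.085     ] e [-0.20528963  0.97870126  0.        ]
well y,x -88.2 -0.6
well y,x -42.4 -0.8
well y,x 3.4 -0.3
well y,x 49.3 -0.8
well y,x 94.5 -1.0
depth strip z:
[ 0.5851 -0.2385  0.0934]
[ 0.5742 -0.1945  0.0931]
[ 0.565  -0.1496  0.0939]
green 60 504.8833333333333 195.6 [0.5275994 0.1695587 0.083    ]
```

```bash
python3 -m creep '[[0,0,0,1,4.35,0.19,100],[0,0,0,1,4.35,0.19,100],[0,0,0,1,4.35,0.19,100],[0,0,0,1,4.35,0.19,100],[0,0,0,1,4.35,0.19,100],[0,0,0,1,4.35,0.19,100],[0,0,0,1,4.35,0.19,100],[0,0,0,1,4.35,0.19,100]]'; python3 -m creep '[[0,0,0,0,0,0,100],[0,0,0,0,0,0,100]]'; python3 w.py wr2
python3 - <<'E'
from h import *
W=np.load("w.npz");im=W["im"];h=cv2.cvtColor(im,cv2.COLOR_BGR2HSV)
m=(h[...,0]>45)&(h[...,0]<85)&(h[...,1]>100)
n,l,st,c=cv2.connectedComponentsWithStats(m.astype(np.uint8))
s=r.get_state();M=R.from_euler("xyz",s["eef_rot"],degrees=True).as_matrix()
for i in range(1,n):
    if st[i,4]>30: print(st[i],c[i],whit(W,*c[i],.075),M.T@(whit(W,*c[i],.083)-s["tcp_pos"]))
E
```

```text
time_s: 3.35
tcp_pos: [0.5268, 0.1725, 0.2166]
eef_rot: [19.9, 90.0, 31.2]
contact_force: [2.3, -0.5, -0.2]
gripper_width: 0.0875
time_s: 3.55
tcp_pos: [0.527, 0.172, 0.2163]
eef_rot: [-142.0, 90.0, -130.6]
contact_force: [-0.6, -0.5, -1.0]
gripper_width: 0.0875
[0.52697143 0.17201378 0.21634479] [[-4.000e-04 -1.973e-01  9.803e-01]
 [-5.000e-04  9.803e-01  1.973e-01]
 [-1.000e+00 -4.000e-04 -5.000e-04]] [-0.58026421 -0.5238499  -0.98859944] 3.55
[269 187  16  17 211] [276.3507109  195.16587678] [0.52897834 0.17146442 0.075     ] [ 0.13370857 -0.00024611 -0.00018932]
```

View pics/wr2.png

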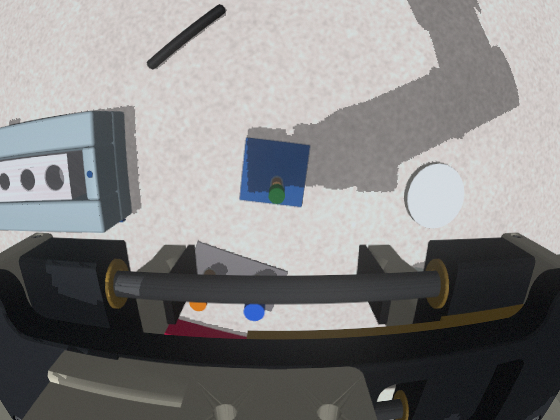

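Tube is under the gripper at (277,194), within a millimetre of the TCP axis; descend and grip.

```bash
python3 -m creep '[[0,0,0,4,0,0,100],[0,0,0,4,0,0,100],[0,0,0,4,0,0,100],[0,0,0,3.2,0,0,60],[0,0,0,2,0,0,60],[0,0,0,0,0,0,60],[0,0,0,0,0,0,60]]' 25; python3 -m creep '[[0,0,0,0,0,0,0],[0,0,0,0,0,0,0],[0,0,0,0,0,0,0],[0,0,0,0,0,0,0],[0,0,0,0,0,0,0],[0,0,0,0,0,0,0]]'
```

```text
time_s: 4.3
tcp_pos: [0.5281, 0.1712, 0.0453]
eef_rot: [-35.3, 90.0, -24.1]
contact_force: [0.8, 0.1, 0.9]
gripper_width: 0.0613
time_s: 4.9
tcp_pos: [0.5275, 0.1725, 0.0446]
eef_rot: [5.7, 90.0, 17.1]
contact_force: [0.1, 0.4, 0.5]
gripper_width: 0.0143
```

```bash
python3 -m creep '[[0,0,0,0,0,0,0],[0,0,0,-1,0,0,0],[0,0,0,-4,0,0,0],[0,0,0,-4,0,0,0],[0,0,0,-4,0,0,0],[0,0,0,-2,0,0,0],[0,0,0,0,0,0,0],[0,0,0,0,0,0,0]]' 30; python3 w.py wr3
python3 - <<'E'
from h import *
import cv2
print(r.get_state()["gripper_width"])
im,d=r.capture("scene")
ci,f=ray("scene");p=np.array([.5275,.1725,.17,1]);c=np.array(ci["camera_from_world"])@p;u,v=int(ci["cx"]+f*c[0]/c[2]),int(ci["cy"]+f*c[1]/c[2])
a=cv2.resize(im[max(0,v-60):v+60,u-60:u+60],(420,420));b=cv2.imread("pics/wr3.png")
cv2.imwrite("pics/grasp.png",cv2.resize(np.hstack([a,b[:,100:460]]),None,fx=1,fy=1))
E
```

```text
time_s: 5.7
tcp_pos: [0.5273, 0.1725, 0.1951]
eef_rot: [41.4, 89.9, 52.8]
contact_force: [-0.6, 0.6, -0.4]
gripper_width: 0.0142
[0.52729922 0.17246953 0.19512505] [[ 7.000e-04 -1.964e-01  9.805e-01]
 [ 1.000e-03  9.805e-01  1.964e-01]
 [-1.000e+00  8.000e-04  9.000e-04]] [-0.59568604  0.59194644 -0.42428003] 5.7
0.01373623404313206
```

View pics/grasp.png

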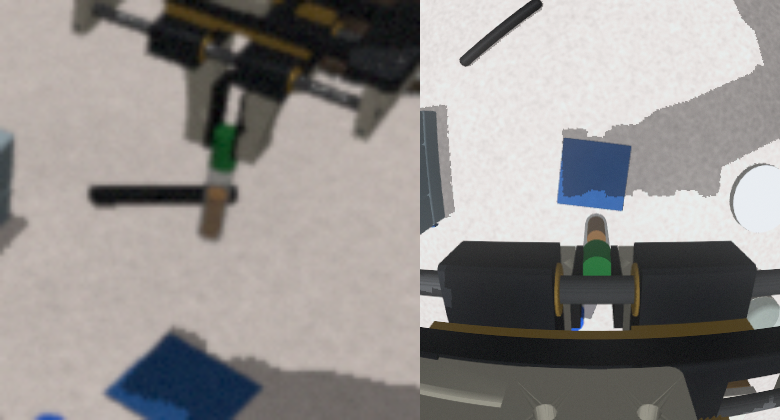

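```bash
python3 -m creep '[[0,0,0,0,-4,-0.25,0],[0,0,0,0,-4.5,-0.3,0],[0,0,0,0,-4.5,-0.3,0],[0,0,0,0,-4.5,-0.3,0],[0,0,0,0,-4.5,-0.3,0],[0,0,0,0,-4.5,-0.3,0],[0,0,0,0,-4.5,-0.3,0],[0,0,0,0,-4.5,-0.3,0]]'; python3 -m creep '[[-0.009,0,0,0,-4,0,0],[0,0,0,0,-1.25,0,0],[0,0,0,0,0,0,0],[0,0,0,0,0,0,0],[0,0,0,0,0,0,0]]'
cat > st.py <<'E'
from h import *
s=[r.get_state() for _ in range(1)][0];M=R.from_euler("xyz",s["eef_rot"],degrees=True).as_matrix()
o=np.array([.57097,-.17525,.095]);e=np.array([-.20529,.9787,0]);x=np.array([.9787,.20529,0]);p=np.array(s["tcp_pos"]);q=p-o
print("t",s["time_s"],"row y %.1f x %.1f foot above strip %.1f mm"%(q@e*1e3,q@x*1e3,q[2]*1e3-41.6),"toolaxes",M.round(4).tolist());F=np.array(s["contact_force"]);Mo=s["moment"]
print("F row y,x,z",(F@e).round(2),(F@x).round(2),F[2].round(2),"moment",np.round(Mo,2),"w",s["gripper_width"])
E
python3 st.py
```

```text
time_s: 6.6
tcp_pos: [0.5735, -0.1821, 0.1931]
eef_rot: [166.2, 89.9, 177.6]
contact_force: [0.9, 0.8, 0.3]
gripper_width: 0.0143
time_s: 7.1
tcp_pos: [0.5843, -0.2307, 0.1941]
eef_rot: [149.0, 90.0, 160.9]
contact_force: [-0.4, 0.5, -0.0]
gripper_width: 0.014
t 7.1 row y -57.0 x 1.7 foot above strip 57.5 mm toolaxes [[-0.0008, -0.2062, 0.9785], [0.0003, 0.9785, 0.2062], [-1.0, 0.0004, -0.0007]]
F row y,x,z 0.56 -0.3 -0.0 moment [-0.02 -0.04  0.02] w 0.014025990309424884
```

```bash
python3 -m creep '[[0,0,0,2,0,-0.19,0],[0,0,0,2,0,0,0],[0,0,0,1,0,0,0],[0,0,0,0.2,0,0,0],[0,0,0,0,0,0,0],[0,0,0,0,0,0,0]]'; python3 st.py;  python3 -m creep '[[0,0,0,0.2,0,0,0],[0,0,0,0.2,0,0,0],[0,0,0,0.1,0,0,0],[0,0,0,0,0,0,0]]'; python3 st.py
```

```text
time_s: 7.7
tcp_pos: [0.5834, -0.2321, 0.1436]
eef_rot: [-28.9, 89.9, -17.0]
contact_force: [0.0, -0.4, 0.1]
gripper_width: 0.014
t 7.7 row y -58.2 x 0.5 foot above strip 7.0 mm toolaxes [[0.0015, -0.2058, 0.9786], [-0.0005, 0.9786, 0.2058], [-1.0, -0.0008, 0.0014]]
F row y,x,z -0.37 -0.08 0.14 moment [ 0.01 -0.05 -0.05] w 0.013956869335096673
time_s: 8.1
tcp_pos: [0.5826, -0.2322, 0.1373]
eef_rot: [155.4, 90.0, 167.3]
contact_force: [-0.9, -0.2, -0.8]
gripper_width: 0.0139
t 8.1 row y -58.1 x -0.4 foot above strip 0.7 mm toolaxes [[-0.0003, -0.2052, 0.9787], [0.0001, 0.9787, 0.2052], [-1.0, 0.0001, -0.0003]]
F row y,x,z 0.02 -0.93 -0.79 moment [0.   0.02 0.03] w 0.01386892732465107
```

```bash
python3 -m creep '[[0,0,0,0.15,0,0,0],[0,0,0,0.1,0,0,0],[0,0,0,0.1,0,0,0],[0,0,0,0,0,0,0],[0,0,0,0,0,0,0]]'; python3 st.py
```

```text
time_s: 8.6
tcp_pos: [0.583, -0.2323, 0.1343]
eef_rot: [-36.2, 90.0, -24.3]
contact_force: [-0.4, -0.4, 3.4]
gripper_width: 0.0137
t 8.6 row y -58.3 x 0.1 foot above strip -2.3 mm toolaxes [[0.0007, -0.2054, 0.9787], [-0.0003, 0.9787, 0.2054], [-1.0, -0.0004, 0.0006]]
F row y,x,z -0.3 -0.5 3.43 moment [-0.18 -0.01  0.02] w 0.013738163178356775
```

```bash
python3 -m creep '[[0,0,0,0.05,0.2,0,0],[0,0,0,0.05,0.2,0,0],[0,0,0,0,0.2,0,0],[0,0,0,0,0.2,0,0],[0,0,0,0,0.1,0,0],[0,0,0,0,0,0,0]]'; python3 st.py; python3 -m creep '[[0,0,0,0,0.1,0,0],[0,0,0,0,0.1,0,0],[0,0,0,0,0,0,0]]'; python3 st.py;python3 -m creep '[[0,0,0,0,0.1,0,0],[0,0,0,0,0.1,0,0],[0,0,0,0,0,0,0]]'; python3 st.py
```

```text
time_s: 9.2
tcp_pos: [0.5809, -0.2232, 0.1331]
eef_rot: [-20.2, 90.0, -8.3]
contact_force: [1.0, -2.4, 5.2]
gripper_width: 0.014
t 9.2 row y -49.0 x -0.1 foot above strip -3.5 mm toolaxes [[0.0002, -0.2055, 0.9787], [-0.0, 0.9787, 0.2055], [-1.0, -0.0001, 0.0002]]
F row y,x,z -2.52 0.49 5.16 moment [-1.17 -0.2  -0.04] w 0.01401124945682914
time_s: 9.5
tcp_pos: [0.5805, -0.2213, 0.133]
eef_rot: [-8.9, 90.0, 3.0]
contact_force: [0.6, -3.6, 4.0]
gripper_width: 0.0141
t 9.5 row y -47.0 x -0.2 foot above strip -3.6 mm toolaxes [[0.0001, -0.2054, 0.9787], [0.0, 0.9787, 0.2054], [-1.0, -0.0, 0.0001]]
F row y,x,z -3.66 -0.13 4.03 moment [-1.36 -0.34 -0.03] w 0.014077047625627611
time_s: 9.8
tcp_pos: [0.58, -0.2193, 0.1329]
eef_rot: [128.9, 90.0, 140.8]
contact_force: [0.3, -3.2, 4.3]
gripper_width: 0.0143
t 9.8 row y -45.0 x -0.2 foot above strip -3.7 mm toolaxes [[-0.0001, -0.2054, 0.9787], [0.0001, 0.9787, 0.2054], [-1.0, 0.0001, -0.0001]]
F row y,x,z -3.16 -0.34 4.26 moment [-1.35 -0.24  0.02] w 0.014275375044076383
```

```bash
for i in 1; do python3 -m creep '[[0,0,0,0,0.1,0,0],[0,0,0,0,0,0,0]]'; python3 st.py|grep -v tool; done;python3 -m creep '[[0,0,0,0,0.1,0,0],[0,0,0,0,0,0,0]]'>/dev/null; python3 st.py; python3 -m creep '[[0,0,0,0,0.1,0,0],[0,0,0,0,0,0,0]]'>/dev/null; python3 st.py
```

```text
time_s: 10.0
tcp_pos: [0.5798, -0.2183, 0.1329]
eef_rot: [118.3, 90.0, 130.2]
contact_force: [0.8, -2.9, 4.6]
gripper_width: 0.0137
F row y,x,z -2.96 0.17 4.6 moment [-1.29 -0.29 -0.02] w 0.01369123145182129
t 10.2 row y -42.9 x -0.2 foot above strip -3.7 mm toolaxes [[-0.0001, -0.2054, 0.9787], [0.0001, 0.9787, 0.2054], [-1.0, 0.0001, -0.0001]]
F row y,x,z -2.37 0.09 4.57 moment [-1.25 -0.32  0.02] w 0.013825265963859452
t 10.4 row y -42.0 x -0.2 foot above strip -3.7 mm toolaxes [[-0.0001, -0.2054, 0.9787], [0.0001, 0.9787, 0.2054], [-1.0, 0.0001, -0.0001]]
F row y,x,z -2.5 -0.45 4.19 moment [-1.2  -0.23  0.01] w 0.013668948836872353
```

```bash
for i in 1; do python3 -m creep '[[0,0,0,0,0.1,0,0],[0,0,0,0,0,0,0]]'>/dev/null; python3 st.py; done;python3 -m creep '[[0,0,0,0,0.1,0,0],[0,0,0,0,0,0,0]]'>/dev/null; python3 st.py; python3 -m creep '[[0,0,0,0,0.1,0,0],[0,0,0,0,0,0,0]]'>/dev/null; python3 st.py; python3 -m creep '[[0,0,0,0,0.1,0,0],[0,0,0,0,0,0,0]]'>/dev/null; python3 st.py
```

```text
t 10.6 row y -40.3 x -0.7 foot above strip -4.4 mm toolaxes [[-0.0013, -0.2049, 0.9788], [0.0011, 0.9788, 0.2049], [-1.0, 0.0014, -0.0011]]
F row y,x,z -1.02 -0.42 0.42 moment [-0.5  -0.15  0.02] w 0.01377656225644185
t 10.8 row y -39.6 x -0.6 foot above strip -4.3 mm toolaxes [[-0.0013, -0.2052, 0.9787], [0.0006, 0.9787, 0.2052], [-1.0, 0.0009, -0.0011]]
F row y,x,z -1.98 0.63 -0.75 moment [-0.61 -0.19  0.  ] w 0.013664691085129526
t 11.0 row y -38.9 x -0.5 foot above strip -4.1 mm toolaxes [[-0.0009, -0.2053, 0.9787], [0.0002, 0.9787, 0.2053], [-1.0, 0.0004, -0.0009]]
F row y,x,z -3.05 0.36 -2.11 moment [-0.98 -0.24 -0.01] w 0.013648637604844185
t 11.2 row y -38.1 x -0.4 foot above strip -3.9 mm toolaxes [[-0.0004, -0.2052, 0.9787], [-0.0001, 0.9787, 0.2052], [-1.0, 0.0, -0.0004]]
F row y,x,z -4.21 -0.1 -2.08 moment [-1.37 -0.3   0.03] w 0.014027986619224069
```

Force fell from 4.5 N to 0 at row y ≈ −41 and side force appeared: the tube's foot is in the well. Back off the side load and push in.

```bash
python3 -m creep '[[0,0,0,0.1,-0.2,0,0],[0,0,0,0.2,0,0,0],[0,0,0,0.2,0,0,0],[0,0,0,0,0,0,0]]'>/dev/null; python3 st.py; python3 -m creep '[[0,0,0,0.2,0,0,0],[0,0,0,0.2,0,0,0],[0,0,0,0,0,0,0]]'>/dev/null; python3 st.py
```

```text
t 11.6 row y -40.0 x -0.2 foot above strip -8.9 mm toolaxes [[-0.0002, -0.2053, 0.9787], [0.0001, 0.9787, 0.2053], [-1.0, 0.0001, -0.0002]]
F row y,x,z -2.51 0.77 -0.82 moment [-0.72 -0.18  0.  ] w 0.014147724713734374
t 11.9 row y -40.1 x -0.3 foot above strip -12.9 mm toolaxes [[-0.0003, -0.2052, 0.9787], [0.0, 0.9787, 0.2052], [-1.0, 0.0001, -0.0003]]
F row y,x,z -1.86 -0.15 -0.41 moment [-0.75 -0.17  0.06] w 0.013957393220078277
```

```bash
python3 -m creep '[[0,0,0,0.2,-0.08,0,0],[0,0,0,0.3,0,0,0],[0,0,0,0.3,0,0,0],[0,0,0,0.2,0,0,0],[0,0,0,0,0,0,0]]'>/dev/null; python3 st.py; python3 -m creep '[[0,0,0,0.2,0,0,0],[0,0,0,0.2,0,0,0],[0,0,0,0,0,0,0]]'>/dev/null; python3 st.py
```

```text
t 12.4 row y -40.7 x -0.5 foot above strip -23.2 mm toolaxes [[-0.0008, -0.2053, 0.9787], [0.0002, 0.9787, 0.2053], [-1.0, 0.0003, -0.0008]]
F row y,x,z -0.59 0.55 -0.79 moment [-0.4  -0.09 -0.06] w 0.01396803480613782
t 12.7 row y -40.9 x -0.3 foot above strip -27.0 mm toolaxes [[-0.0003, -0.2053, 0.9787], [0.0001, 0.9787, 0.2053], [-1.0, 0.0001, -0.0003]]
F row y,x,z -1.09 0.46 -1.11 moment [-0.3  -0.08  0.02] w 0.013846402158282346
```

```bash
python3 -m creep '[[0,0,0,0.15,0,0,0],[0,0,0,0.15,0,0,0],[0,0,0,0.1,0,0,0],[0,0,0,0,0,0,0]]'>/dev/null; python3 st.py; python3 -m creep '[[0,0,0,0.1,0,0,0],[0,0,0,0.1,0,0,0],[0,0,0,0,0,0,0]]'>/dev/null; python3 st.py;  python3 -m creep '[[0,0,0,0.1,0,0,0],[0,0,0,0.1,0,0,0],[0,0,0,0,0,0,0]]'>/dev/null; python3 st.py
```

```text
t 13.1 row y -41.0 x -0.1 foot above strip -30.5 mm toolaxes [[0.0002, -0.2054, 0.9787], [-0.0001, 0.9787, 0.2054], [-1.0, -0.0002, 0.0002]]
F row y,x,z 0.07 -0.87 1.79 moment [-0.17  0.    0.02] w 0.013885408072687294
t 13.4 row y -41.0 x 0.0 foot above strip -32.4 mm toolaxes [[0.0005, -0.2054, 0.9787], [-0.0002, 0.9787, 0.2054], [-1.0, -0.0003, 0.0005]]
F row y,x,z -0.69 -1.31 3.52 moment [-0.19  0.01 -0.05] w 0.01433833554469394
t 13.7 row y -41.0 x 0.1 foot above strip -34.4 mm toolaxes [[0.0005, -0.2055, 0.9787], [-0.0002, 0.9787, 0.2055], [-1.0, -0.0003, 0.0005]]
F row y,x,z -1.12 0.28 5.46 moment [-0.18 -0.   -0.04] w 0.01381491520373243
```

Floor found at 30 mm depth, then the springs take up 0.9 N/mm: home. Ease off, let go.

```bash
python3 -m creep '[[0,0,0,-0.2,0,0,0],[0,0,0,-0.15,0,0,0],[0,0,0,0,0,0,0]]'>/dev/null; python3 st.py; python3 -m creep '[[0,0,0,0,0,0,18],[0,0,0,0,0,0,25],[0,0,0,0,0,0,40],[0,0,0,0,0,0,40],[0,0,0,0,0,0,40],[0,0,0,0,0,0,40]]'; python3 st.py
```

```text
t 14.0 row y -40.9 x -0.2 foot above strip -31.0 mm toolaxes [[0.0001, -0.2052, 0.9787], [0.0, 0.9787, 0.2052], [-1.0, -0.0, 0.0001]]
F row y,x,z -1.24 -0.19 3.47 moment [-0.47 -0.13  0.03] w 0.013789661559055337
time_s: 14.6
tcp_pos: [0.579, -0.2152, 0.1053]
eef_rot: [147.8, 90.0, 159.6]
contact_force: [0.2, -0.2, -0.2]
gripper_width: 0.0348
t 14.6 row y -40.8 x -0.3 foot above strip -31.3 mm toolaxes [[-0.0004, -0.2053, 0.9787], [0.0001, 0.9787, 0.2053], [-1.0, 0.0002, -0.0003]]
F row y,x,z -0.2 0.15 -0.22 moment [0.02 0.   0.01] w 0.03475534261922939
```

Retreat straight up, then step aside and look.

```bash
python3 -m creep '[[0,0,0,-1,0,0,40],[0,0,0,-3,0,0,40],[0,0,0,-4,0,0,40],[0,0,0,-4.5,0,0,40],[0,0,0,-4.5,0,0,40],[0,0,0,-2,0,0,40],[0,0,0,0,0,0,40],[0,0,0,0,0,0,40]]'; python3 w.py wr4
python3 - <<'E'
from h import *
W=np.load("w.npz");o=np.array([.57097,-.17525,.095])
h=cv2.cvtColor(W["im"],cv2.COLOR_BGR2HSV);ci={"fovy":2*np.degrees(np.arctan(210/W["f"])),"cx":W["c"][0],"cy":W["c"][1],"camera_from_world":W["T"]}
m=(h[...,0]>45)&(h[...,0]<85)&(h[...,1]>100)
Q=unproj("wrist",m,W["d"],ci);print(len(Q),"cap z pctl",np.percentile(Q[:,2],[5,50,90,97]).round(4),Q[Q[:,2]>.138].mean(0))
im,d=r.capture("scene")
m=np.zeros((420,560),bool);m[140:260,160:320]=1;hh=cv2.cvtColor(im,cv2.COLOR_BGR2HSV);m&=(hh[...,0]>45)&(hh[...,0]<85)&(hh[...,1]>100)
Q=unproj("scene",m,d);print("scene cap",len(Q),np.percentile(Q,[3,50,97],0).round(4))
cv2.imwrite("pics/end.png",np.hstack([cv2.resize(im[120:260,170:310],(420,420)),W["im"][:,100:460]]))
E
```

```text
time_s: 15.4
tcp_pos: [0.5791, -0.2152, 0.2962]
eef_rot: [3.0, 89.9, 14.9]
contact_force: [-0.3, 0.0, -0.9]
gripper_width: 0.0349
[ 0.57909048 -0.21515293  0.29617175] [[ 1.200e-03 -2.052e-01  9.787e-01]
 [ 3.000e-04  9.787e-01  2.052e-01]
 [-1.000e+00  1.000e-04  1.300e-03]] [-0.28908963  0.02140531 -0.93259718] 15.4
185 cap z pctl [0.1431 0.1444 0.1455 0.2809] [ 0.57832383 -0.21571509  0.15366914]
scene cap 42 [[ 0.5784 -0.2174  0.1246]
 [ 0.5839 -0.2089  0.1375]
 [ 0.5885 -0.2054  0.1465]]
```

View pics/end.png

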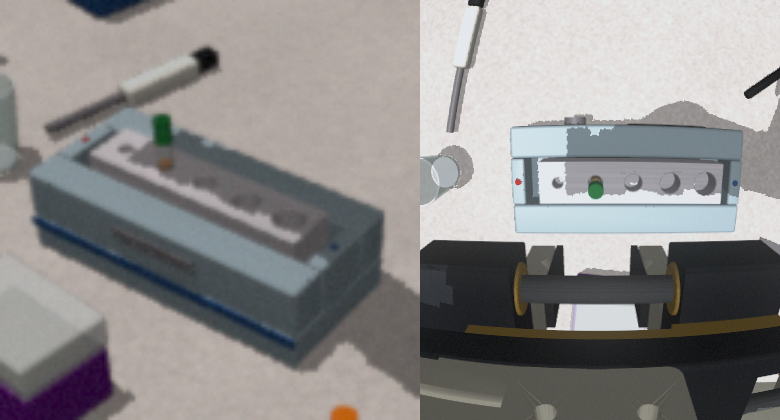

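The tube stands upright in the second (16 mm) well, between the smallest well and the 20 mm one, with its cap top at z ≈ 0.1445 m (expected 0.145). The gripper is clear.

```bash
python3 -c "
from plant import r
print(r.close_job(), r.get_state()['time_s'])"
```

```text
the job is handed in; nothing more can be done
the job is handed in; nothing more can be done
```

The 16 mm (green-cap) tube from the blue mat is seated fully home and upright in the 16 mm well. It has been released, and the job was handed in at about 15.5 s.

- **Finding the well:** I pressed the tube lightly on the strip beside the well and slid it towards +y. The upward force fell from about 4.5 N to 0 at 41 mm towards −y of the warmer's centre, against 42 mm by camera.
- **Seating:** The tube went in freely. It met the floor at about 30 mm depth, and I pressed on until about 5.5 N, where the springs were taking the load. I eased off before letting go. The highest force I read on the warmer was about 5.5 N, against the 20 N limit, though readings were taken only at the end of each short move.
- **Last checks:** The final picture shows the tube upright in the second well, with its cap top at z ≈ 144.5 mm (145 mm expected when home). The gripper was clear, about 15 cm above the cap. The other two tubes were not in that picture, but the arm never went down near them.
- **Disagreements:** The finger opening read 14 mm on the 16 mm tube throughout; the grip held, so I took it as a sensor or pad offset. After contact was lost, I carried the slide 2–3 mm further, which put up to about 4 N sideways on the well before I backed off. That is below the 10 N that would move the strip.

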